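# Tap the porcelain vase back to the middle of its stand

### The job

The little round-bellied porcelain vase on the windowsill has slid to one side of its small round wooden stand. Without gripping or lifting it, nudge it with light finger taps until it stands upright and centred on the stand, then take your hand away. Be gentle: do not tip the vase or knock it off, leave the stand where it is, and do not disturb the tools and odds and ends lying around it.

Things in the scene. Friction and masses are not known exactly. Their poses are not given: they have to be found in the camera images.
- vase: white glazed porcelain vase, about 0.1 kg, round in plan, 76 mm high: foot ring 32 mm across, ball-shaped belly, narrow neck 17 mm across from 58 mm up, lip 23 mm across with a dark mouth. Stands loose on the stand, at the start 14 to 20 mm off its centre in any direction. Origin: centre of the foot's underside; z axis up along the vase
- vase_belly (a point): centre of the vase's ball-shaped belly, 54 mm across, 31 mm above the foot, where it is widest. Glaze on waxed wood is slippery: pushed slowly at the belly the vase slides (under 1 N) and stops when the push stops; pushed at the neck it rocks and may tip
- stand: dark turned walnut stand, a flat-topped round disc 72 mm across and 24 mm high, about 0.09 kg, loose on the concrete sill (level, height 0). Origin: centre of its underside; z axis up. No ring or recess on top. Nothing else stands within 85 mm of its centre
- dowel_a: pine dowel, a plain rod 12 mm thick and 140 mm long lying on the sill; bystander. Origin: underside, mid-length; x axis along the rod
- dowel_b: second pine dowel, same as the first; bystander
- clamp: white plastic spring clip clamp lying flat, 115 mm long (x axis), 80 mm wide, 22 mm high; bystander. Origin: underside below its pivot
- level: chrome torpedo spirit level with green vials, 220 mm long (x axis), 24 mm wide, 41 mm high; bystander. Origin: centre of its underside
- tumbler: glass tumbler of silver screws, 70 mm across the rim, 85 mm high; bystander. Origin: centre of its underside
- hinge: grey aluminium hinge with a half-raised hinged cover plate, 70 mm long (y axis), 37 mm wide, up to 45 mm high; bystander. Origin: underside, below the knuckle
- screwdriver: screwdriver lying on the sill, 180 mm long (x axis), at most 35 mm high; bystander. Origin: underside, near mid-length
Mind the look-alikes: they are no part of the job. What is shaped like the vase but green is not meant.

How it is judged:
At the end, for the whole second after the job is handed in: The vase stands upright (within 3 degrees) and at rest on the stand's top, its foot centred on the stand within 5 mm, and the stand is within 8 mm of where it was (horizontal distance between vase and stand below 0.005 m and z of vase in the frame of stand between 0.022 and 0.027 m and angle between vase's own z axis and vertical below 0.05 rad and linear speed of vase below 0.01 m/s and distance of stand from where it was at the start of the episode below 0.008 m); the robot touches nothing.
It fails at once if the vase is lifted off the stand (foot more than 8 mm above the stand's top) (z of vase in the frame of stand above 0.032 m).
It fails at once if the vase is tipped (leans more than 20 degrees) or falls off the stand (angle between vase's own z axis and vertical above 0.35 rad or z of vase in the frame of stand below 0.015 m).
It fails at once if the vase is gripped or struck hard (more than 10 N between the robot and the vase) (contact force between any of the fingers, the arm and vase above 10 N).
It fails at once if the stand is shifted by more than 8 mm (distance of stand from where it was at the start of the episode above 0.008 m).
It fails at once if a bystander (dowels, clamp, level, tumbler, hinge, screwdriver) is moved by more than 15 mm (distance of any of dowel_a, dowel_b, clamp, level, tumbler, hinge, screwdriver from where it was at the start of the episode above 0.015 m).
It also fails if it takes over 45 s, if anything falls off the work surface, if the arm or the gripper's body presses on something with over 40 N, if the wrist force passes 120 N, or if a joint passes its speed limit or range.

### The arm

A 6-joint arm with a two-finger parallel gripper is mounted at the origin on the work surface. World frame = base frame: x ahead of the robot, y to its left, z up, the work surface at z = 0. Lengths are in m, angles in rad, forces in N, time in s.
With the tool pointing down it reaches from about 0.425 to 0.95 m from the base axis. Payload 3.5 kg.
Tool frame: the origin (TCP) lies between the finger pads; the fingertips stand 19 mm ahead of it and the grasp point (between the pads) is the TCP (ctrl.nose_length is the distance from the TCP to the fingertips, in m); z points along the fingers, y is the line along which they close (so a half turn about z gives the same grasp; the last joint's range is limited). The gripper opens to 85 mm and grips with 20 to 120 N. Pads are 22 mm wide; open, the fingers measure 114 mm over their backs; the gripper's body (76 mm by 85 mm) begins 54 mm behind the grasp point. The pads swing forward as they close: fully open they stand 13 mm farther back than shut.
Start: joints at [-1.323, 0.286, 1.577, -0, 1.279, -0.15], TCP at [0.262, -0.622, 0.217] pointing down, gripper open.
Joint ranges: [-2.77, 2.77], [-0.9, 2.22], [0.21, 2.48], [-1.53, 4.67], [0.24, 2.81], [-2.84, 2.84]. Speed limits (rad/s): [2.79, 2.79, 3.14, 3.14, 3.14, 3.14].

### API

Orientations are given as a unit quaternion [x, y, z, w].
In Python, from plant import ctrl gives the robot as it stands.
- The arm moves only by the tool apply_moves, never from a script. Its argument "series" is a list of rows, each a list of 6 numbers: the shift along the world's x, y, z scaled (see below), then the turn, a rotation vector about the world's x, y, z scaled (see below). A call has 1 to 20 rows; each row is the pose to reach, as a shift and turn from the pose commanded when the call began; what a row does not reach only later rows make up. The controller multiplies each number of a shift by 0.8 m and each number of a turn by 45 degrees. A row lasts 1/8 s, in which the tool goes at most 62.5 mm and 10.7 degrees, less where a joint would pass 70% of its speed; a pose out of reach is approached as far as the arm can. A call with a number of a shift or a turn outside -1 to 1 is refused whole. A call with a gripper value outside its range is refused whole. "jaw" is the opening, from 0 (shut) to 1 (fully open), set as the call begins (left out, the last holds). The fingers move at their own pace and stop on an object; "squeeze" is the grip in N (left out, the last holds). Time passes only in rows, so rows that repeat a pose let the fingers close. It gives the time, the measured TCP pose, the force, the opening and the grip force at its end, in the units of the state.
- ctrl.get_state(): the state, without advancing time (a new reading comes with each control period).
- ctrl.read_camera(name): name is "scene" or "top" or "wrist"; returns the picture (480x640x3 uint8, red, green, blue); there is no depth.
- ctrl.get_calibration(name): a dict with "fx", "fy", "cx", "cy" (pixels), "xyz" and "orientation" of the camera in the world; the wrist camera has in their place "hand_eye" (4x4, takes a point from camera to tool coordinates, whose origin is the TCP and whose axes are the flange's). Camera axes: x right, y up, looking along -z (the intrinsics and any distortion apply to the point x, -y, -z); pixel columns grow to the right and rows downward; lengths in m; the calibration is good to about 2 mm. A picture is of the moment at which its call begins: read the wrist's pose just before it. get_calibration takes no time and is no camera call.
- ctrl.sign_off(): hands the job in; it is judged then, once.
Trained networks look in the newest picture that a camera, given by its name, has taken for a name from the list of things; names that differ only in an ending like _2 or _b are one class to them, and where a whole thing is asked for, a point or a joint stands for the part that bears it (a point fixed in the world has none). Each returns a list of dicts, best first, with "p" (0 to 1); they miss things now and then, are a little off and sometimes report something else, mostly with a low value. They report only what shows in the picture. A call takes as long as a camera call. They do not tell look-alikes from the thing itself.
- ctrl.boxes_of(thing, camera): "xy" ([column, row] as shares, 0 to 1, of the picture: columns of its width, rows of its height, amid what is visible of it).
- ctrl.silhouettes(thing, camera): "pixels" (480x640 bool, what is visible of it) and "xy" ([column, row] as shares, 0 to 1, of the picture: columns of its width, rows of its height, amid what is visible of it).
The state is a dict: "time": time; "qpos": joint angles; "dq": joint speeds; "joint_efforts": joint torques, N m; "eef_pos": TCP position; "tcp_rot": TCP orientation; "contact_force": force on the tool from outside, world axes, zero at the start; "wrist_torque": the same for the moment, N m; "opening": opening from 0.0 (shut) to 1.0 (fully open); "finger_force": force on a finger pad.
Only numpy, scipy, OpenCV 4.12 (cv2) and the standard library are available. Lean on these libraries where they do the work, as an engineer would, in place of code of your own. Each camera call takes 0.05 s, during which the arm holds its last target. There are 200 camera calls.

## Working session

There is one attempt and no reset: what is moved stays moved. The work goes in short steps, Python scripts to look and compute and a tool call to move; the robot and the scene stay as the last step left them, time stands still between calls to the robot, and variables do not carry over. Pictures are saved under pics/ and viewed, at most 10 in all, crops included, and the job is handed in when it is done.

Besides the shell and the picture viewer there is one more tool, called by a JSON object that holds its "fn" and its "kwargs". apply_moves: Moves the arm, as the interface text tells. Shifts and turns lie within -1 to 1; 1 stands for 0.8 m of shift or 45 degrees of turn. Its arguments: {"type":"object","properties":{"series":{"type":"array"},"jaw":{"type":"number"},"squeeze":{"type":"number"}},"required":["series"]}

```bash
mkdir -p pics; cat > h.py <<'E'
import numpy as np, cv2
from scipy.spatial.transform import Rotation as R
from plant import ctrl
def cam(name):
    c=ctrl.get_calibration(name)
    if 'hand_eye' in c:
        s=ctrl.get_state(); T=np.eye(4); T[:3,:3]=R.from_quat(s['tcp_rot']).as_matrix(); T[:3,3]=s['eef_pos']
        M=T@np.array(c['hand_eye'])
    else:
        M=np.eye(4); M[:3,:3]=R.from_quat(c['orientation']).as_matrix(); M[:3,3]=c['xyz']
    return c,M
def pt(c,M,u,v,z):
    d=M[:3,:3]@np.array([(u-c['cx'])/c['fx'],-(v-c['cy'])/c['fy'],-1]); o=M[:3,3]
    return o+d*(z-o[2])/d[2]
def proj(c,M,p):
    q=M[:3,:3].T@(np.asarray(p)-M[:3,3]); return np.array([c['cx']+c['fx']*q[0]/-q[2], c['cy']+c['fy']*q[1]/q[2]])
def save(name,im): cv2.imwrite('pics/'+name,im[:,:,::-1])
E
python3 - <<'E'
from h import *
for n in ['scene','top']:
    im=ctrl.read_camera(n); save(n+'0.png',im); c,M=cam(n); print(n,c)
    for t in ['vase','stand']:
        for r in ctrl.silhouettes(t,n):
            ys,xs=np.nonzero(r['pixels']); print(t,round(r['p'],2),np.array(r['xy'])*[640,480],xs.min(),xs.max(),ys.min(),ys.max(),len(xs), pt(c,M,*(np.array(r['xy'])*[640,480]),.03))
print(ctrl.get_state())
E
```

```text
scene {'fx': 479.087047984981, 'fy': 479.087047984981, 'cx': 321.2868966494053, 'cy': 251.9174201613436, 'xyz': array([ 0.94789188, -0.14270197,  0.69674998]), 'orientation': array([0.24817486, 0.15661641, 0.53209092, 0.79420387])}
vase 0.93 [294.272 279.216] 280 313 258 297 978 [ 0.56760858 -0.02044711  0.03      ]
vase 0.75 [189.824 199.92 ] 174 205 178 217 902 [ 0.34111938 -0.13579098  0.03      ]
vase 0.56 [376.384 353.52 ] 360 396 337 373 1050 [0.73206657 0.04626244 0.03      ]
stand 0.71 [305.216 304.992] 279 323 284 323 1121 [ 0.61784588 -0.02126788  0.03      ]
top {'fx': 459.452673640126, 'fy': 459.452673640126, 'cx': 316.01257752096654, 'cy': 244.67767305824083, 'xyz': array([0.47252276, 0.0197475 , 0.76096814]), 'orientation': array([-0.03604794,  0.03940209,  0.71260071, -0.69953431])}
vase 0.93 [417.92  375.504] 400 434 358 394 1009 [ 0.34349413 -0.13896831  0.03      ]
vase 0.71 [291.584 129.408] 279 311 116 149 868 [0.74210564 0.0521291  0.03      ]
vase 0.67 [338.688 218.784] 324 357 205 237 899 [ 0.59207371 -0.02174769  0.03      ]
stand 0.72 [330.88  202.608] 317 360 194 231 560 [ 0.61874717 -0.00976241  0.03      ]
{'time': 0.3, 'qpos': array([-1.32298813e+00,  2.86626360e-01,  1.57717819e+00, -2.26317878e-05,
        1.27862825e+00, -1.50012207e-01]), 'dq': array([-2.00654436e-03, -1.93245952e-03, -3.98552922e-03,  5.93744635e-04,
       -9.69728754e-04, -3.71745256e-05]), 'joint_efforts': array([ 9.97014722e-04, -4.05352414e+01, -2.92292100e+01, -8.72487772e-05,
        3.27381618e-03, -7.76121055e-06]), 'eef_pos': array([ 0.26145608, -0.62204462,  0.21684786]), 'tcp_rot': array([ 9.80281774e-01,  1.97604318e-01, -3.13545448e-05, -4.19040868e-04]), 'contact_force': array([-0.05357166, -0.28675705,  0.22895313]), 'wrist_torque': array([-2.79064707e-02,  6.20168351e-05,  8.67656932e-03]), 'finger_force': 0.0, 'opening': 0.9969911328117329}
```

View pics/scene0.png

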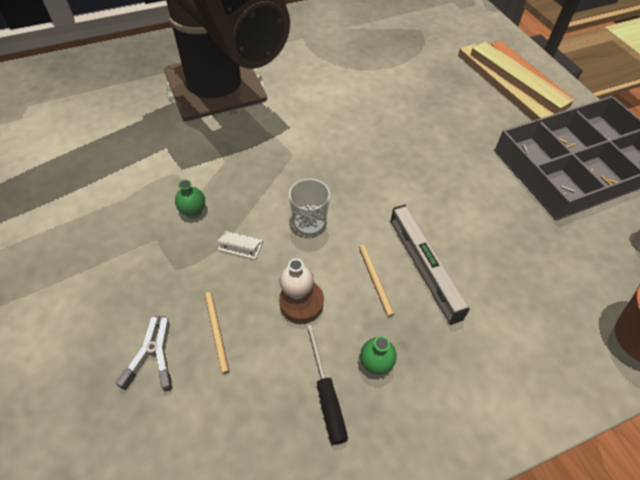

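View pics/top0.png

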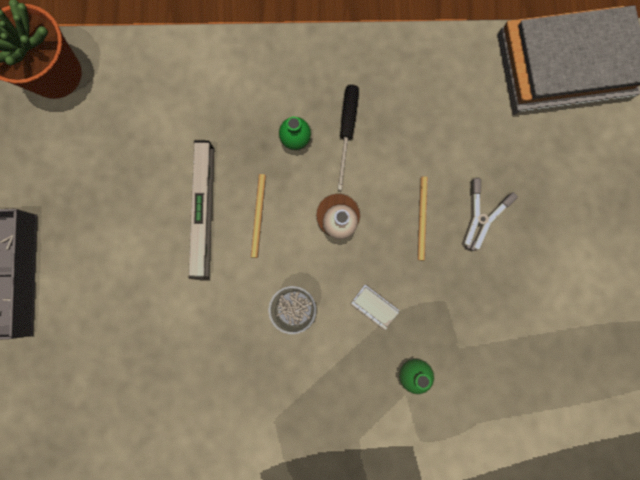

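Three vase shapes show: green at top (294,133) and (417,376), white at top (338,218) / scene (297,280). The white one on the brown stand is the one meant. I'll fit models to its mask and confirm it in an enlarged crop.

```bash
cat >> h.py <<'E'
from scipy.optimize import minimize
a=np.linspace(0,2*np.pi,48,endpoint=False)
def ring(x,y,z,r): return np.c_[x+r*np.cos(a),y+r*np.sin(a),np.full(48,z)]
def fill(c,M,P,S,off):
    q=np.array([proj(c,M,p) for p in P]); h=cv2.convexHull(((q-off)*S).astype(np.float32)).astype(np.int32); return h
def stand_rings(x,y): return np.r_[ring(x,y,0,.036),ring(x,y,.024,.036)]
def vase_parts(x,y):
    b=np.vstack([ring(x,y,.055+.027*np.sin(t),.027*np.cos(t)) for t in np.linspace(-1.0,1.4,13)])
    n=np.r_[ring(x,y,.082,.0085),ring(x,y,.1,.0115)]
    f=np.r_[ring(x,y,.024,.016),ring(x,y,.04,.02)]
    return b,n,f
S=4
def seg(im,off,w):
    c=im[off[1]:off[1]+w,off[0]:off[0]+w]; c=cv2.resize(c,None,fx=S,fy=S,interpolation=cv2.INTER_CUBIC)
    hsv=cv2.cvtColor(c,cv2.COLOR_RGB2HSV).astype(int); H,s,v=hsv[...,0],hsv[...,1],hsv[...,2]
    brown=((H<14)|(H>172))&(s>105)
    return c,brown
def render(c,M,off,w,p):
    m=np.zeros((w*S,w*S),np.uint8)
    cv2.fillPoly(m,[fill(c,M,stand_rings(p[0],p[1]),S,off)],1)
    for P in vase_parts(p[2],p[3]): cv2.fillPoly(m,[fill(c,M,P,S,off)],2)
    return m
def fit(views,p0):
    # views: (c,M,off,w,brown,vasemask)
    def cost(p):
        e=0
        for c,M,off,w,br,vm in views:
            m=render(c,M,off,w,p)
            for a_,b_ in ((m==1,br),(m==2,vm)): e+=1-(a_&b_).sum()/max(1,(a_|b_).sum())
        return e
    p0=np.array(p0)
    sx=np.vstack([p0]+[p0+.008*np.eye(4)[i] for i in range(4)])
    r=minimize(cost,p0,method='Nelder-Mead',options=dict(initial_simplex=sx,xatol=1e-4,fatol=1e-4,maxiter=200)); return r.x,r.fun
def look(names,p0,tag,verbose=True):
    V={}; crops=[]
    for n in names:
        s_c,M=cam(n); im=ctrl.read_camera(n)
        u=proj(s_c,M,[p0[0],p0[1],.04]); w=76 if n!='wrist' else 240
        off=(np.clip(u-w/2,[0,0],[640-w,480-w])).astype(int)
        c,br=seg(im,off,w)
        rs=ctrl.silhouettes('vase',n); best=None
        for r in rs:
            d=np.linalg.norm(np.array(r['xy'])*[640,480]-proj(s_c,M,[p0[2],p0[3],.06]))
            if d<w/4 and (best is None or d<best[0]): best=(d,r)
        if best is None: print('no vase',n); continue
        vm=cv2.resize(best[1]['pixels'][off[1]:off[1]+w,off[0]:off[0]+w].astype(np.float32),None,fx=S,fy=S,interpolation=cv2.INTER_LINEAR)>.5
        V[n]=(s_c,M,off,w,br,vm); crops.append((c,n))
    for n in V: x,f=fit([V[n]],p0); print(n,x.round(4),'vase-stand mm',((x[2:]-x[:2])*1000).round(1),round(f,3))
    x,f=fit(list(V.values()),p0); print('all',x.round(4),((x[2:]-x[:2])*1000).round(1),round(f,3))
    out=[]
    for c,n in crops:
        s_c,M,off,w,br,vm=V[n]; m=render(s_c,M,off,w,x); o=c.copy()
        for k,col in ((1,(255,255,0)),(2,(0,0,255))):
            cs,_=cv2.findContours((m==k).astype(np.uint8),0,2); cv2.drawContours(o,cs,-1,col,1)
        out.append(cv2.resize(o,(400,400)))
    save(tag,np.hstack(out)); return x
E
python3 - <<'E'
from h import *
look(['top','scene'],[.60,-.02,.59,-.022],'c0.png')
E
```

```text
top [ 0.5979 -0.0219  0.5827 -0.0235] vase-stand mm [-15.2  -1.7] 0.216
scene [ 0.5964 -0.0207  0.5855 -0.0222] vase-stand mm [-10.9  -1.5] 0.271
all [ 0.5979 -0.0219  0.5831 -0.023 ] [-14.8  -1.1] 0.559
```

View pics/c0.png

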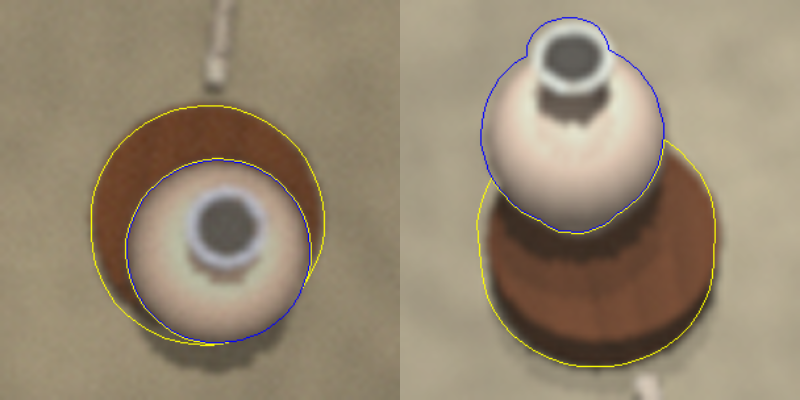

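The crop confirms it: the white vase sits toward the robot (−x) side of the brown stand, about 15 mm off and almost straight along x. I'll move above the approach side with the fingers shut and the tool x axis aligned with world x.

{"fn": "apply_moves", "kwargs": {"series": [[0.3,0.75,0,0,0,-0.507],[0.3,0.75,0,0,0,-0.507],[0.3,0.75,0,0,0,-0.507],[0.3,0.75,0,0,0,-0.507],[0.3,0.75,0,0,0,-0.507],[0.3,0.75,0,0,0,-0.507],[0.3,0.75,0,0,0,-0.507],[0.3,0.75,0,0,0,-0.507],[0.3,0.75,0,0,0,-0.507],[0.3,0.75,0,0,0,-0.507],[0.3,0.75,0,0,0,-0.507],[0.3,0.75,0,0,0,-0.507],[0.3,0.75,0,0,0,-0.507],[0.3,0.75,0,0,0,-0.507],[0.3,0.75,0,0,0,-0.507],[0.3,0.75,0,0,0,-0.507]], "jaw": 0, "squeeze": 20}}

```text
time: 2.5
eef_pos: [0.5014, -0.0229, 0.2173]
tcp_rot: [1.0, -0.001, 0.0, 0.0]
contact_force: [-0.6, -0.3, -0.0]
opening: -0.003
finger_force: 0.0
```

```bash
python3 - <<'E'
from h import *
s=ctrl.get_state(); print(s['time'],s['eef_pos'],s['tcp_rot'],s['opening'],s['contact_force'])
c,M=cam('wrist'); print(c['hand_eye'].round(4)); print(proj(c,M,[.598,-.021,.024]))
x=look(['wrist'],[.598,-.021,.583,-.023],'w0.png')
im=ctrl.read_camera('wrist'); a_=im; b=cv2.imread('pics/w0.png')[:,:,::-1]
save('w0b.png',np.hstack([cv2.resize(a_,(400,300)),cv2.resize(b,(300,300))]))
E
```

```text
2.5 [ 0.50141325 -0.02288521  0.21734978] [ 9.99999702e-01 -7.70939833e-04  2.61718700e-05  3.41944671e-05] -0.0029392577856447175 [-0.63921846 -0.29865809 -0.03986946]
[[-5.000e-04  9.650e-01  2.621e-01  6.620e-02]
 [ 1.000e+00  6.000e-04 -5.000e-04 -8.000e-04]
 [-7.000e-04  2.621e-01 -9.650e-01 -1.575e-01]
 [ 0.000e+00  0.000e+00  0.000e+00  1.000e+00]]
[318.99524085 117.84312956]
wrist [ 0.5996 -0.0207  0.5846 -0.0219] vase-stand mm [-15.   -1.3] 0.093
all [ 0.5996 -0.0207  0.5846 -0.0219] [-15.   -1.3] 0.093
```

View pics/w0b.png

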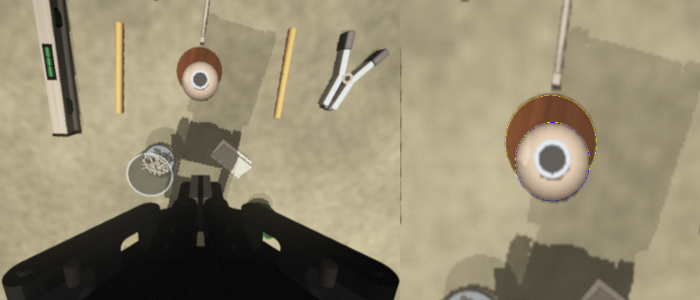

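The wrist view fits best: stand at (0.5996, −0.0207), vase offset (−15.0, −1.3) mm. The scene is clear, with the tumbler and hinge behind the fingers. I'll step forward, then descend on the −x side to belly height.

{"fn": "apply_moves", "kwargs": {"series": [[0.023,0,0,0,0,0],[0.023,0,-0.06,0,0,0],[0.023,0,-0.12,0,0,0],[0.023,0,-0.17,0,0,0],[0.023,0,-0.194,0,0,0],[0.023,0,-0.194,0,0,0],[0.023,0,-0.194,0,0,0]]}}

```text
time: 3.52
eef_pos: [0.5208, -0.0225, 0.0633]
tcp_rot: [1.0, -0.0, 0.001, 0.0]
contact_force: [-0.3, 0.2, 1.2]
opening: -0.0
finger_force: 0.0
```

```bash
python3 - <<'E'
from h import *
s=ctrl.get_state(); print(s['eef_pos'],s['contact_force'])
c,M=cam('wrist'); print(proj(c,M,[.598,-.021,.024]),proj(c,M,s['eef_pos']+np.array([0.011,0,0])))
x=look(['wrist'],[.5996,-.0207,.5846,-.0219],'w1.png')
im=ctrl.read_camera('wrist'); b=cv2.imread('pics/w1.png')[:,:,::-1]
save('w1b.png',np.hstack([cv2.resize(im,(400,300)),cv2.resize(b,(300,300))]))
E
```

```text
[ 0.52082401 -0.02246071  0.06325224] [-0.28933724  0.21211447  1.19050492]
[319.03121712 129.49778676] [321.98911895 264.89008964]
wrist [ 0.5999 -0.0203  0.5844 -0.0216] vase-stand mm [-15.5  -1.3] 0.062
all [ 0.5999 -0.0203  0.5844 -0.0216] [-15.5  -1.3] 0.062
```

View pics/w1b.png

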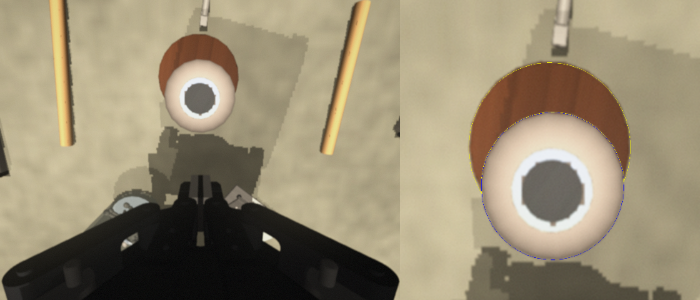

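Offset confirmed at (−15.5, −1.3) mm. I expect contact at TCP x≈0.546. I'll approach and push slowly at about 1 mm per row, then check partway.

{"fn": "apply_moves", "kwargs": {"series": [[0.008,0,0,0,0,0],[0.016,0,0,0,0,0],[0.022,0,0,0,0,0],[0.026,0,0,0,0,0],[0.0275,0,0,0,0,0],[0.029,0,0,0,0,0],[0.03,0,0,0,0,0],[0.031,0,0,0,0,0],[0.032,0,0,0,0,0],[0.033,0,0,0,0,0],[0.034,0,0,0,0,0],[0.035,0,0,0,0,0],[0.036,0,0,0,0,0],[0.037,0,0,0,0,0],[0.038,0,0,0,0,0],[0.039,0,0,0,0,0],[0.04,0,0,0,0,0],[0.04,0,0,0,0,0]]}}

```text
time: 5.92
eef_pos: [0.552, -0.0223, 0.0621]
tcp_rot: [1.0, -0.0, 0.0, -0.0]
contact_force: [0.7, 0.4, -0.2]
opening: -0.0
finger_force: 0.0
```

```bash
python3 - <<'E'
from h import *
s=ctrl.get_state(); print(s['eef_pos'],s['contact_force'])
x=look(['wrist'],[.5996,-.0207,.589,-.0217],'w2.png')
E
```

```text
[ 0.55200257 -0.02228513  0.06213164] [ 0.6597266   0.39707411 -0.18932547]
wrist [ 0.5999 -0.0203  0.5843 -0.0215] vase-stand mm [-15.6  -1.3] 0.055
all [ 0.5999 -0.0203  0.5843 -0.0215] [-15.6  -1.3] 0.055
```

No contact yet, so I'll continue slowly for 6 mm.

{"fn": "apply_moves", "kwargs": {"series": [[0.001,0,0,0,0,0],[0.002,0,0,0,0,0],[0.003,0,0,0,0,0],[0.004,0,0,0,0,0],[0.005,0,0,0,0,0],[0.006,0,0,0,0,0],[0.007,0,0,0,0,0],[0.008,0,0,0,0,0],[0.008,0,0,0,0,0]]}}

```text
time: 7.15
eef_pos: [0.5584, -0.0223, 0.0621]
tcp_rot: [1.0, -0.0, 0.0, -0.0]
contact_force: [-0.0, 0.5, 0.4]
opening: -0.003
finger_force: 0.0
```

```bash
python3 - <<'E'
from h import *
s=ctrl.get_state(); print(s['eef_pos'],s['contact_force'])
x=look(['wrist','scene'],[.5996,-.0207,.589,-.0217],'w3.png')
E
```

```text
[ 0.55838933 -0.02228597  0.06214997] [-0.03535631  0.46624563  0.44911197]
wrist [ 0.5999 -0.0201  0.5843 -0.0215] vase-stand mm [-15.6  -1.4] 0.067
scene [ 0.5964 -0.0199  0.5852 -0.0213] vase-stand mm [-11.2  -1.4] 0.21
all [ 0.5997 -0.0204  0.5844 -0.0216] [-15.4  -1.2] 0.327
```

View pics/w3.png

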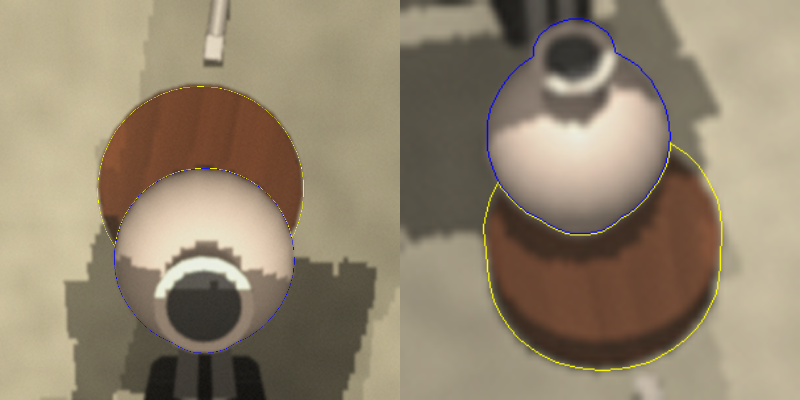

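The fingers are now right at the belly edge. I'll continue slowly.

{"fn": "apply_moves", "kwargs": {"series": [[0.001,0,0,0,0,0],[0.002,0,0,0,0,0],[0.003,0,0,0,0,0],[0.004,0,0,0,0,0],[0.005,0,0,0,0,0],[0.006,0,0,0,0,0],[0.006,0,0,0,0,0]]}}

```text
time: 8.22
eef_pos: [0.5632, -0.0223, 0.0622]
tcp_rot: [1.0, -0.0, 0.0, -0.0]
contact_force: [-1.0, -0.8, 1.8]
opening: 0.001
finger_force: 0.6
```

```bash
python3 - <<'E'
from h import *
s=ctrl.get_state(); print(s['eef_pos'],s['contact_force'])
x=look(['wrist','scene'],[.5996,-.0207,.589,-.0217],'w4.png')
im=ctrl.read_camera('scene'); save('s4.png',cv2.resize(im[190:340,200:400],(800,600),interpolation=cv2.INTER_CUBIC))
E
```

```text
[ 0.56319155 -0.02226487  0.06215757] [-0.95927051 -0.81355733  1.83623888]
wrist [ 0.5999 -0.0203  0.5871 -0.0215] vase-stand mm [-12.8  -1.2] 0.074
scene [ 0.5963 -0.0202  0.5883 -0.0223] vase-stand mm [-8.  -2.1] 0.194
all [ 0.5998 -0.0204  0.5871 -0.0216] [-12.7  -1.2] 0.335
```

View pics/s4.png

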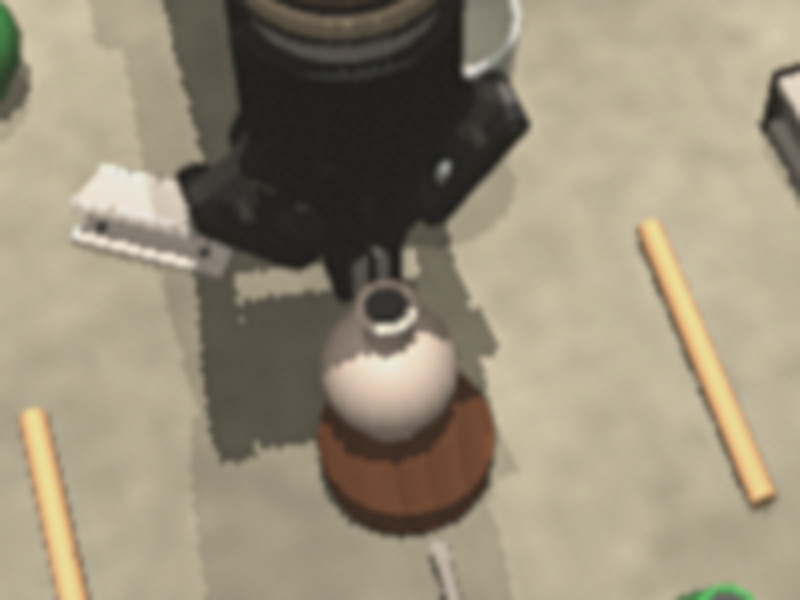

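The vase slid 2.8 mm with the fingers and is still upright. I'll push another 9 mm.

{"fn": "apply_moves", "kwargs": {"series": [[0.001,0,0,0,0,0],[0.002,0,0,0,0,0],[0.003,0,0,0,0,0],[0.004,0,0,0,0,0],[0.005,0,0,0,0,0],[0.006,0,0,0,0,0],[0.007,0,0,0,0,0],[0.008,0,0,0,0,0],[0.009,0,0,0,0,0],[0.01,0,0,0,0,0],[0.011,0,0,0,0,0],[0.011,0,0,0,0,0]]}}

```text
time: 9.98
eef_pos: [0.572, -0.0223, 0.0621]
tcp_rot: [1.0, -0.0, 0.0, -0.0]
contact_force: [-0.9, 0.4, 1.2]
opening: 0.0
finger_force: 0.7
```

```bash
python3 - <<'E'
from h import *
s=ctrl.get_state(); print(s['eef_pos'],s['contact_force'])
x=look(['wrist','scene'],[.5996,-.0207,.595,-.0217],'w5.png')
E
```

```text
[ 0.57198879 -0.02226098  0.06209382] [-0.89957824  0.36972516  1.22643778]
wrist [ 0.5999 -0.0202  0.5959 -0.0215] vase-stand mm [-4.  -1.3] 0.108
scene [ 0.5964 -0.0198  0.5977 -0.0225] vase-stand mm [ 1.3 -2.6] 0.227
all [ 0.5997 -0.0203  0.596  -0.0215] [-3.7 -1.2] 0.416
```

View pics/w5.png

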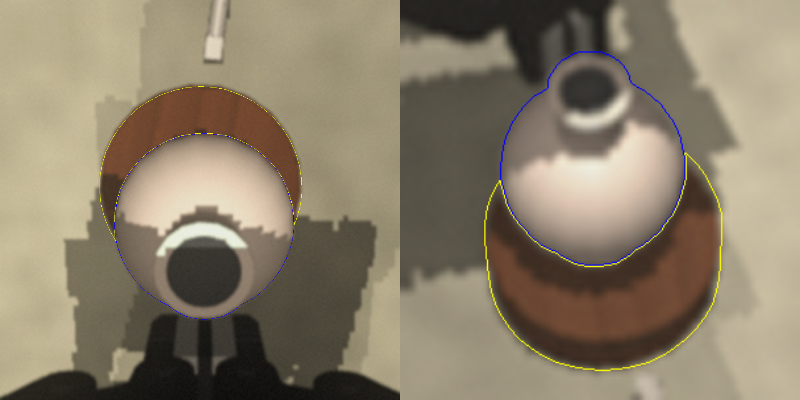

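The wrist outlines are tight, while the scene outlines are loose, so I trust the wrist: about 4 mm left. I'll push 3 mm more and then back off slowly to verify.

{"fn": "apply_moves", "kwargs": {"series": [[0.001,0,0,0,0,0],[0.002,0,0,0,0,0],[0.003,0,0,0,0,0],[0.004,0,0,0,0,0],[0.004,0,0,0,0,0],[0.003,0,0,0,0,0],[0.0,0,0,0,0,0],[-0.006,0,0,0,0,0],[-0.016,0,0,0,0,0],[-0.04,0,0,0,0,0],[-0.064,0,0,0,0,0],[-0.064,0,0,0,0,0],[-0.064,0,0.1,0,0,0],[-0.064,0,0.19,0,0,0],[-0.064,0,0.19,0,0,0],[-0.064,0,0.19,0,0,0]]}}

```text
time: 12.18
eef_pos: [0.523, -0.0227, 0.2176]
tcp_rot: [1.0, -0.0, 0.004, 0.001]
contact_force: [-0.6, -0.7, -1.2]
opening: 0.003
finger_force: 0.0
```

```bash
python3 - <<'E'
from h import *
s=ctrl.get_state(); print(s['eef_pos'],s['contact_force'])
x=look(['wrist','scene'],[.5996,-.0207,.5985,-.0217],'w6.png')
E
```

```text
[ 0.5229964  -0.02274053  0.2176382 ] [-0.6426426  -0.713756   -1.15956547]
wrist [ 0.6003 -0.021   0.599  -0.022 ] vase-stand mm [-1.3 -1. ] 0.226
scene [ 0.5964 -0.0198  0.6002 -0.022 ] vase-stand mm [ 3.8 -2.1] 0.234
all [ 0.5995 -0.0204  0.5991 -0.022 ] [-0.5 -1.7] 0.532
```

View pics/w6.png

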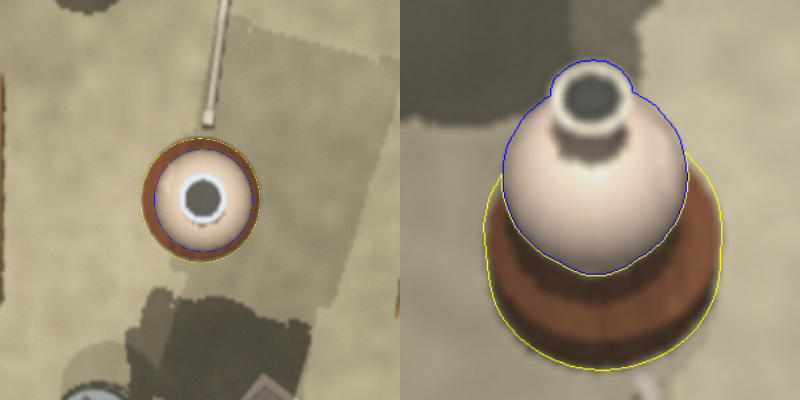

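By the wrist view the vase is centred to about 1–2 mm. I'll retreat so the top camera can check independently.

{"fn": "apply_moves", "kwargs": {"series": [[0,0,0.05,0,0,0],[0,-0.07,0.05,0,0,0],[0,-0.14,0.05,0,0,0],[0,-0.21,0.05,0,0,0],[0,-0.28,0.05,0,0,0],[0,-0.35,0.05,0,0,0],[0,-0.42,0.05,0,0,0],[0,-0.48,0.05,0,0,0],[0,-0.48,0.05,0,0,0],[0,-0.48,0.05,0,0,0]]}}

```text
time: 13.62
eef_pos: [0.5202, -0.4054, 0.2519]
tcp_rot: [1.0, -0.0, -0.001, -0.002]
contact_force: [0.9, -0.3, 0.1]
opening: -0.003
finger_force: 0.0
```

```bash
python3 - <<'E'
from h import *
print(ctrl.get_state()['time'])
x=look(['top','scene'],[.5985,-.0217,.5985,-.0217],'w7.png')
E
```

```text
13.625
top [ 0.5992 -0.0218  0.5977 -0.0231] vase-stand mm [-1.5 -1.3] 0.336
scene [ 0.5967 -0.0192  0.5998 -0.022 ] vase-stand mm [ 3.1 -2.8] 0.324
all [ 0.5975 -0.0207  0.5977 -0.023 ] [ 0.2 -2.3] 0.759
```

View pics/w7.png

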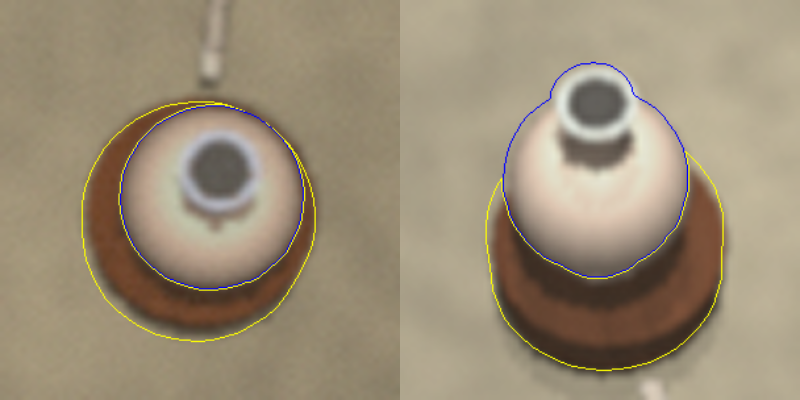

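The top view gives (−1.5, −1.3) mm and the wrist view (−1.3, −1.0) mm. The scene fit, looser and biased, still reads under 5 mm. The vase is upright, the stand hasn't moved and the hand is clear, so I'll hand in.

```bash
python3 -c "
from plant import ctrl; print(ctrl.sign_off())"
```

```text
the job is handed in; nothing more can be done
None
```

I nudged the white vase to about 2 mm off the stand's centre, upright (top and wrist views agree; the looser scene fit read about 4 mm), with the stand in place and the hand clear; the job is handed in at about 14 s, but no verdict was returned.

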